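Find the loose pressure screw and hold its socket lid open

TASK

On the chip test fixture one of the three brass pressure screws in the socket lids has worked loose: turn the wing knob to unlock the red hold-down bar, pull the bar all the way back towards you off the sockets, and then tap the screw heads to find the one that gives. Lift that socket's lid by its black tongue to about 50 degrees and finish while holding it there, so that I can get at the locknut underneath; do not let go. Keep the other two lids shut and leave everything else on the bench and fixture where it is.

Things in the scene. Friction and masses are not known exactly. Their poses are not given: they have to be found in the camera images.
- fixture: test fixture fixed on the bench: aluminium base plate 250 x 410 mm, its top face 16 mm above the bench, with a green board (its top 24 mm above the bench) carrying the row of three sockets. Origin at bench level under the middle socket place; the sockets stand at its x = 0, y = -75, 0 and +75 mm; its -x side faces the robot, z up. It is drawn at another place and yaw each time
- bar (a joint): travel (m) of the red hold-down bar along the fixture's -x, towards the robot: about 0 = across the three sockets, 2 mm above the screw heads; 0.085 = pulled back to its stop, clear of the lids and their tongues. The bar is 16 mm wide (x), 6 mm thick, its top 75 mm above the bench; it runs on two rods at the fixture's y = +-175 mm in end blocks 34 (x) x 32 (y) mm, their tops 75 mm above the bench. Free, it drags with about 3 N; locked, it moves 3 mm at most
- knob (a joint): angle (rad) of the black wing knob that locks the bar, on top of the end block at the fixture's y = +175 mm: about 0 = locked (its pin sits in a hole of the steel strip below), grows counterclockwise seen from above and draws the pin; the bar is free from about 0.8, stop at 1.5. Turns with about 0.1 N m and stays where it is left
- knob_grip (a point): centre of the grip of the wing knob, on its axis, 96 mm above the bench, 7 mm below its top; the wing is 40 mm long, 10 mm thick and 22 mm high, its length along this point's x axis (the fixture's x at 0); it turns with the knob and travels with the bar. There are 21 mm from this point down to the top of the end block. The bar can be pulled along by the knob
- socket_p: clamshell test socket P: black base 46 x 46 x 24 mm with a hinged aluminium lid. The three sockets look alike and stand in shuffled places. Origin at the centre of its underside (24 mm above the bench), axes as the fixture's, z up. Straight above the origin, in the middle of the lid, stands the round brass head of the pressure screw, 18 mm across, 9 mm high, its top 43 mm above this origin (67 mm above the bench, 9 mm above the lid)
- lid_p (a joint): angle (rad) of the lid of socket P: 0 shut, grows as its robot-side edge swings up, stop at 1.6; the hinge pin runs along the socket's y, 24 mm behind (+x) and 29 mm above the socket's origin. A spring and its weight pull it shut with up to 2 N at the tongue
- lid_p_tongue (a point): centre of the upper half of the finger tongue of lid P: a black block 16 (x) x 12 (y) x 18 (z) mm in front of the lid on the robot's side, shut 48 to 66 mm above the bench; this point lies 60 mm above the bench and 46 mm in front (-x) of the screw's axis; moves with the lid. Shut, it lies 70 mm in front of the hinge pin and 7 mm above it. Nothing stands beside it for 25 mm. The lid's front edge is 16 mm behind the tongue's rear face
- screw_p (a joint): how far (m) the pressure screw of lid P is pushed into the lid, 0 at rest. A firm screw gives less than 1 mm when pushed with 10 N; the loose one slides in 4 mm at 2 to 3 N and stays down
- socket_q: clamshell test socket Q: black base 46 x 46 x 24 mm with a hinged aluminium lid. The three sockets look alike and stand in shuffled places. Origin at the centre of its underside (24 mm above the bench), axes as the fixture's, z up. Straight above the origin, in the middle of the lid, stands the round brass head of the pressure screw, 18 mm across, 9 mm high, its top 43 mm above this origin (67 mm above the bench, 9 mm above the lid)
- lid_q (a joint): angle (rad) of the lid of socket Q: 0 shut, grows as its robot-side edge swings up, stop at 1.6; the hinge pin runs along the socket's y, 24 mm behind (+x) and 29 mm above the socket's origin. A spring and its weight pull it shut with up to 2 N at the tongue
- lid_q_tongue (a point): centre of the upper half of the finger tongue of lid Q: a black block 16 (x) x 12 (y) x 18 (z) mm in front of the lid on the robot's side, shut 48 to 66 mm above the bench; this point lies 60 mm above the bench and 46 mm in front (-x) of the screw's axis; moves with the lid. Shut, it lies 70 mm in front of the hinge pin and 7 mm above it. Nothing stands beside it for 25 mm. The lid's front edge is 16 mm behind the tongue's rear face
- screw_q (a joint): how far (m) the pressure screw of lid Q is pushed into the lid, 0 at rest. A firm screw gives less than 1 mm when pushed with 10 N; the loose one slides in 4 mm at 2 to 3 N and stays down
- socket_r: clamshell test socket R: black base 46 x 46 x 24 mm with a hinged aluminium lid. The three sockets look alike and stand in shuffled places. Origin at the centre of its underside (24 mm above the bench), axes as the fixture's, z up. Straight above the origin, in the middle of the lid, stands the round brass head of the pressure screw, 18 mm across, 9 mm high, its top 43 mm above this origin (67 mm above the bench, 9 mm above the lid)
- lid_r (a joint): angle (rad) of the lid of socket R: 0 shut, grows as its robot-side edge swings up, stop at 1.6; the hinge pin runs along the socket's y, 24 mm behind (+x) and 29 mm above the socket's origin. A spring and its weight pull it shut with up to 2 N at the tongue
- lid_r_tongue (a point): centre of the upper half of the finger tongue of lid R: a black block 16 (x) x 12 (y) x 18 (z) mm in front of the lid on the robot's side, shut 48 to 66 mm above the bench; this point lies 60 mm above the bench and 46 mm in front (-x) of the screw's axis; moves with the lid. Shut, it lies 70 mm in front of the hinge pin and 7 mm above it. Nothing stands beside it for 25 mm. The lid's front edge is 16 mm behind the tongue's rear face
- screw_r (a joint): how far (m) the pressure screw of lid R is pushed into the lid, 0 at rest. A firm screw gives less than 1 mm when pushed with 10 N; the loose one slides in 4 mm at 2 to 3 N and stays down
- chip_tray: bystander: black tray of spare chips, 45 x 110 x 12 mm, loose on the fixture's base plate behind the sockets; origin centre of underside
- nut_driver: bystander: orange-handled nut driver, 146 mm long, 22 mm thick, loose on the fixture's base plate behind the sockets, lying along y; origin in its middle, on the plate
- multimeter: bystander: orange multimeter lying on the bench on the robot's left, 180 x 88 x 44 mm; origin centre of underside
- solder_reel: bystander: reel of solder standing on the bench on the left, 62 mm across, 48 mm high; origin centre of underside
- flux_bottle: bystander: white flux jar with a red cap on the right, 44 mm across, 85 mm high; origin centre of underside
- spare_board: bystander: green circuit board on the right, 110 x 80 x 16 mm; origin centre of underside
- brush: bystander: small brush with a wooden handle, on the left towards the back, 170 mm long; origin near its middle

How it is judged:
By the outcome, as a careful person would: the job done as asked, in the order asked, and still so for the second after the job is handed in, while the arm keeps its last pose, push and grip.
It also fails if it takes over 56 s, if anything falls off the work surface, if the arm or the gripper's body presses on something with over 40 N, if the wrist force passes 120 N, or if a joint passes its speed limit or range.

ROBOT

A 7-joint arm with a two-finger parallel gripper is mounted at the origin on the work surface. World frame = base frame: x ahead of the robot, y to its left, z up, the work surface at z = 0. Lengths are in m, angles in rad, forces in N, time in s.
With the tool pointing down it reaches from about 0.4 to 0.85 m from the base axis. Payload 10.4 kg.
Tool frame: the origin (TCP) lies at the very end of the fingers, on their centre line; the grasp point (between the pads) lies 19 mm behind it; z points along the fingers, y is the line along which they close (so a half turn about z gives the same grasp; the last joint's range is limited). The gripper opens to 85 mm and grips with 20 to 120 N. Pads are 22 mm wide; open, the fingers measure 114 mm over their backs; the gripper's body (76 mm by 85 mm) begins 54 mm behind the grasp point. The pads swing forward as they close: fully open they stand 13 mm farther back than shut.
Start: joints at [-1.339, 0.332, -0.065, 1.46, 0.022, 1.35, -0.088], TCP at [0.158, 0.605, 0.231] pointing down, gripper open.
Joint ranges: [-2.6, 2.6], [-0.5, 2.12], [-1.47, 1.34], [0.16, 2.42], [-1.27, 4.41], [0.06, 2.06], [-2.6, 2.6]. Speed limits (rad/s): [2.22, 2.22, 2.79, 2.79, 3.14, 3.14, 3.14].

INTERFACE

Orientations are given as a unit quaternion [x, y, z, w].
In Python, from workcell import * gives the robot as it stands.
- The arm moves only by the tool step_arm, never from a script. Its argument "commands" is one flat list of numbers, 7 for each row, row after row: the finger opening in mm, from 0 to 85.4, then the shift along the world's x, y, z as a fraction of full scale, then the turn, a rotation vector about the world's x, y, z as a fraction of full scale. A call has exactly 10 rows; each row is the pose to reach, as a shift and turn from the pose commanded when the call began, turning the shorter way round; what a row does not reach only later rows make up. Full scale, the value 1, is 0.6 m for a shift and pi rad for a turn. A row lasts 1/8 s, in which the tool goes at most 62.5 mm and 10.7 degrees, less where a joint would pass 70% of its speed; a pose out of reach is approached as far as the arm can. A call with a number of a shift or a turn outside -1 to 1 is refused whole. A call with a gripper value outside its range is refused whole. The fingers move at their own pace and stop on an object; "squeeze" is the grip in N (left out, the last holds). Time passes only in rows, so rows that repeat a pose let the fingers close, or fill a call up. It gives the time, the measured TCP pose, the force, the opening and the grip force at its end, in the units of the state.
- get_obs(): the state, without advancing time (a new reading comes with each control period).
- camera(name): name is "scene" or "side" or "wrist"; returns the picture (400x640x3 uint8, red, green, blue); there is no depth.
- camera_params(name): a dict with "mtx" (3x3 intrinsics, pixels), "dist" ([k1, k2, p1, p2, k3] as OpenCV has them; the pictures are not rectified), "extrinsics" (4x4, takes a point from world to camera coordinates); the wrist camera has in their place "tool_from_camera" (4x4, takes a point from camera to tool coordinates, whose origin is the TCP and whose axes are the flange's). Camera axes: x right, y down, z forward; pixel columns grow to the right and rows downward; lengths in m; the calibration is good to about 2 mm. A picture is of the moment at which its call begins: read the wrist's pose just before it. camera_params takes no time and is no camera call.
- hand_in(): hands the job in; it is judged then, once.
The state is a dict: "clock": time; "joint_pos": joint angles; "joint_velocities": joint speeds; "tau": joint torques, N m; "position": TCP position; "ee_rot": TCP orientation; "ft_force": force on the tool from outside, world axes, zero at the start; "torque": the same for the moment, N m; "grip_width": opening from 0.0 (shut) to 1.0 (fully open); "grasp_force": force on a finger pad.
Only numpy, scipy, OpenCV 4.12 (cv2) and the standard library are available. Lean on these libraries where they do the work, as an engineer would, in place of code of your own. Each camera call takes 0.05 s, during which the arm holds its last target. There are 200 camera calls.

## Working session

There is one attempt and no reset: what is moved stays moved. The work goes in short steps, Python scripts to look and compute and a tool call to move; the robot and the scene stay as the last step left them, time stands still between calls to the robot, and variables do not carry over. Pictures are saved under pics/ and viewed, at most 10 in all, crops included, and the job is handed in when it is done.

Besides the shell and the picture viewer there is one more tool, called after ">>>" by a JSON object that holds its "fn" and its "kwargs", one argument or row to a line. step_arm: Moves the arm, as the interface text tells. Its arguments: {"type":"object","properties":{"commands":{"type":"array","items":{"type":"number"}},"squeeze":{"type":"number"}},"required":["commands"]}

```bash
mkdir -p pics; ls; python3 - <<'E'
from workcell import *
import cv2,numpy as np
o=get_obs();print({k:np.round(v,3) for k,v in o.items()})
for n in("scene","side"):
    p=camera_params(n);print(n,np.round(p["mtx"],1).tolist(),np.round(p["dist"],3),np.round(p["extrinsics"],3).tolist())
    cv2.imwrite(f"pics/{n}0.png",camera(n)[:,:,::-1])
print(camera_params("wrist"))
E
```

```text
pics
{'clock': np.float64(0.0), 'joint_pos': array([-1.339,  0.333, -0.065,  1.461,  0.022,  1.35 , -0.088]), 'joint_velocities': array([ 0.001, -0.002, -0.   ,  0.002,  0.   ,  0.001,  0.001]), 'tau': array([ 0.0000e+00, -6.2547e+01,  4.9000e-02, -3.9159e+01,  1.6000e-02,
        1.0000e-02, -0.0000e+00]), 'position': array([0.157, 0.604, 0.23 ]), 'ee_rot': array([ 0.127,  0.992, -0.001, -0.   ]), 'ft_force': array([-0.389, -0.109,  0.459]), 'torque': array([-0.015, -0.015, -0.056]), 'grasp_force': np.float64(0.0), 'grip_width': np.float64(1.0)}
scene [[457.3, 0.0, 322.7], [0.0, 457.3, 190.2], [0.0, 0.0, 1.0]] [-0.086  0.     0.     0.     0.   ] [[-0.829, 0.559, 0.019, 0.457], [0.418, 0.642, -0.643, -0.141], [-0.372, -0.525, -0.766, 1.52], [0.0, 0.0, 0.0, 1.0]]
side [[420.2, 0.0, 314.8], [0.0, 420.2, 196.6], [0.0, 0.0, 1.0]] [-0.041  0.     0.     0.     0.   ] [[0.836, -0.549, -0.003, -0.444], [-0.428, -0.649, -0.629, 0.254], [0.343, 0.527, -0.777, 1.002], [0.0, 0.0, 0.0, 1.0]]
{'mtx': array([[354.67909333,   0.        , 315.761038  ],
       [  0.        , 354.67909333, 203.02685204],
       [  0.        ,   0.        ,   1.        ]]), 'dist': array([-0.01882153,  0.        ,  0.        ,  0.        ,  0.        ]), 'tool_from_camera': array([[-2.93181723e-04, -9.47482828e-01, -3.19806512e-01,
         8.24878662e-02],
       [ 9.99998307e-01, -8.58825758e-04,  1.62767615e-03,
        -3.13760041e-04],
       [-1.81685327e-03, -3.19805493e-01,  9.47481475e-01,
        -1.43190417e-01],
       [ 0.00000000e+00,  0.00000000e+00,  0.00000000e+00,
         1.00000000e+00]])}
```

View pics/scene0.png

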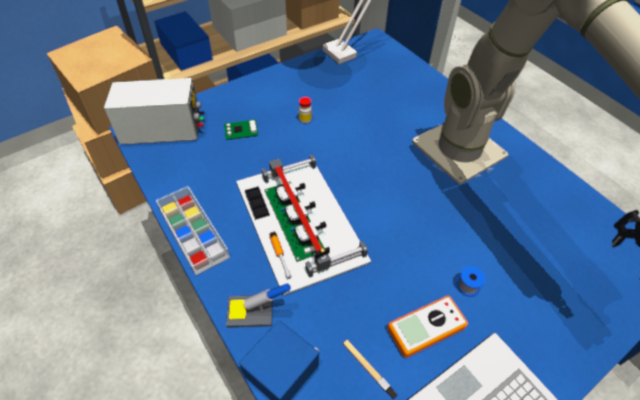

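View pics/side0.png

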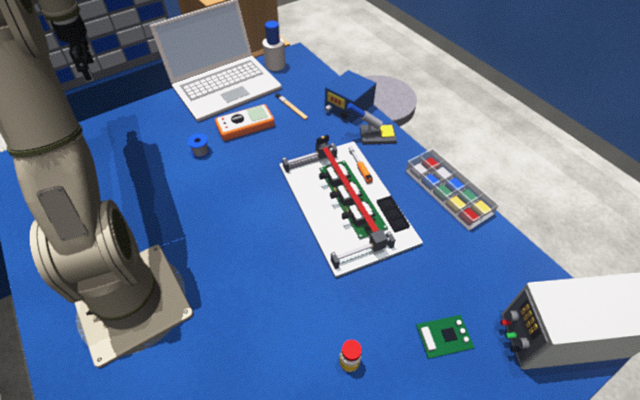

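The scene view shows the white plate with corners near (237,181), (315,157), (370,261) and (291,290), and the knob end block near (322,260). In the side view the plate corners are near (281,160), (356,142), (422,243) and (335,277).

```bash
cat > h.py <<'E'
from workcell import *
import cv2,numpy as np
from scipy.spatial.transform import Rotation as R
def cam(n,o=None):
    p=camera_params(n)
    if n=="wrist":
        T=np.eye(4);T[:3,:3]=R.from_quat(o["ee_rot"]).as_matrix();T[:3,3]=o["position"]
        E=np.linalg.inv(T@p["tool_from_camera"])
    else:E=np.array(p["extrinsics"])
    return np.array(p["mtx"]),np.array(p["dist"]),E
def atz(c,uv,z):
    K,d,E=c;q=cv2.undistortPoints(np.array([[uv]],float),K,d)[0,0]
    r=E[:3,:3].T@[*q,1];o=-E[:3,:3].T@E[:3,3];return o+r*(z-o[2])/r[2]
def proj(c,P):
    K,d,E=c;return cv2.projectPoints(np.array(P,float).reshape(-1,3),cv2.Rodrigues(E[:3,:3])[0],E[:3,3],K,d)[0][:,0]
E
python3 - <<'E'
from h import *
for n,pts in(("scene",[(237,181),(315,157),(370,261),(291,290)]),("side",[(281,160),(356,142),(422,243),(335,277)])):
    c=cam(n);P=[atz(c,p,.016) for p in pts]
    for a in P:print(n,np.round(a,3))
    print([round(float(np.linalg.norm(P[i]-P[i-1])),3) for i in range(4)])
    for z,p in ((.075,(322,258)),(.075,(277,166))) if n=="scene" else ((.09,(323,142)),(.075,(380,238))): print(np.round(atz(c,p,z),3))
E
```

```text
scene [ 0.692 -0.258  0.016]
scene [ 0.437 -0.214  0.016]
scene [0.526 0.187 0.016]
scene [0.746 0.145 0.016]
[0.406, 0.259, 0.411, 0.224]
[0.648 0.139 0.075]
[ 0.583 -0.196  0.075]
side [0.536 0.194 0.016]
side [0.773 0.131 0.016]
side [ 0.69  -0.265  0.016]
side [ 0.445 -0.221  0.016]
[0.425, 0.246, 0.405, 0.249]
[0.642 0.125 0.09 ]
[ 0.578 -0.22   0.075]
```

>>> {"fn": "step_arm", "kwargs": {
  "commands": [85, 0.68, -0.95, 0.12, 0, 0, 0.02, 85, 0.68, -0.95, 0.12, 0, 0, 0.02, 85, 0.68, -0.95, 0.12, 0, 0, 0.02, 85, 0.68, -0.95, 0.12, 0, 0, 0.02, 85, 0.68, -0.95, 0.12, 0, 0, 0.02, 85, 0.68, -0.95, 0.12, 0, 0, 0.02, 85, 0.68, -0.95, 0.12, 0, 0, 0.02, 85, 0.68, -0.95, 0.12, 0, 0, 0.02, 85, 0.68, -0.95, 0.12, 0, 0, 0.02, 85, 0.68, -0.95, 0.12, 0, 0, 0.02]
}}

```text
clock: 1.35
position: [0.5201, 0.0975, 0.2954]
ee_rot: [0.096, 0.995, 0.0, 0.0]
ft_force: [-0.2, 0.0, 0.2]
grip_width: 0.994
grasp_force: 0.0
```

```bash
python3 - <<'E'
from h import *
import pickle
o=get_obs();im=camera("wrist");pickle.dump(o,open("o1.pkl","wb"))
print(o["clock"],o["position"],o["ee_rot"],o["joint_velocities"].round(3))
cv2.imwrite("pics/w1.png",im[:,:,::-1])
E
```

```text
1.35 [0.52011023 0.09752526 0.29536824] [9.56525324e-02 9.95414773e-01 1.46261485e-04 3.05396297e-05] [ 0.548  0.442  0.527 -0.507 -0.202  0.117  1.093]
```

View pics/w1.png

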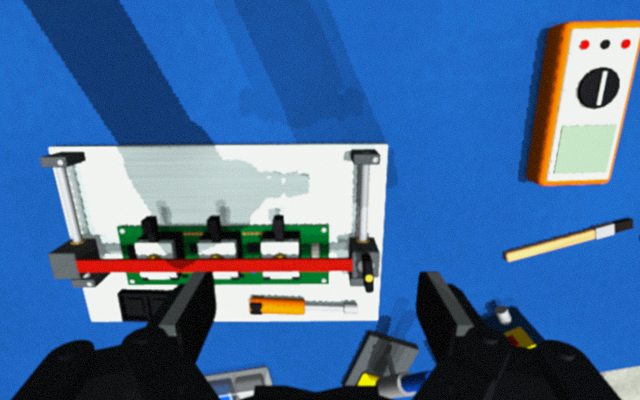

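Wrist view: the red bar runs from about (78,266) to (350,265), the knob is at (368,272), the tongues are at (150,225), (215,225) and (280,225), and the plate corners are at (50,148), (388,145), (378,320) and (92,321). I'll fit the fixture pose from the bar and plate.

```bash
python3 - <<'E'
from h import *
import pickle
from scipy.optimize import least_squares
o=pickle.load(open("o1.pkl","rb"));c=cam("wrist",o)
im=cv2.imread("pics/w1.png").astype(int);m=((im[:,:,2]>120)&(im[:,:,1]<70)&(im[:,:,0]<70)).astype(np.uint8)
m[:240]=0;m[290:]=0;m[:,360:]=0
ys,xs=np.nonzero(m);print(xs.min(),xs.max(),len(xs))
L=[];
for a,b in((85,110),(200,240),(320,348)):
    s=(xs>=a)&(xs<=b);p=(xs[s].mean(),ys[s].mean());L.append(atz(c,p,.0745));print(p,L[-1].round(4))
e=[atz(c,(x,ys[abs(xs-x)<4].mean()),.075) for x in(xs.min(),xs.max())]
print("bar ends",[a.round(4) for a in e],np.linalg.norm(e[0]-e[1]))
d=L[2]-L[0];yaw=np.arctan2(-d[0],d[1]);mid=(e[0]+e[1])/2
print("yaw bar",yaw,"mid",mid.round(4))
P=[atz(c,p,.016) for p in((50,148),(388,145),(378,320),(92,321))];P=np.array(P);print(P.round(3))
for i,j in((0,1),(3,2)):
    d=P[j]-P[i];print("yaw edge",np.arctan2(-d[0],d[1]),np.linalg.norm(d))
Rf=lambda y:np.array([[np.cos(y),-np.sin(y)],[np.sin(y),np.cos(y)]])
for y in(yaw,):
    print("plate centre in fixture",((P[:,:2]-mid[:2])@Rf(y)).round(3).tolist())
F=lambda q:np.r_[mid[:2]+Rf(yaw)@q[:2],q[2]]
print("knob exp",F([0,.175,.103]).round(4),proj(c,F([0,.175,.103])),"measured top (368,272)",atz(c,(368,272),.103).round(4))
for y in(-.075,0,.075):print("tongue px",proj(c,F([-.046,y,.066])),"screw",proj(c,F([0,y,.067])))
E
```

```text
76 352 3259
(np.float64(97.5223880597015), np.float64(265.9462686567164)) [ 0.587  -0.1731  0.0745]
(np.float64(220.1018711018711), np.float64(265.024948024948)) [ 0.6128 -0.0324  0.0745]
(np.float64(333.7754491017964), np.float64(264.2784431137725)) [0.6369 0.0964 0.0745]
bar ends [array([ 0.5808, -0.197 ,  0.075 ]), array([0.6411, 0.1169, 0.075 ])] 0.31964527083713257
yaw bar -0.1829981453429601 mid [ 0.611  -0.0401  0.075 ]
[[ 0.449 -0.215  0.016]
 [ 0.524  0.185  0.016]
 [ 0.768  0.14   0.016]
 [ 0.693 -0.261  0.016]]
yaw edge -0.185062728440605 0.406720432576989
yaw edge -0.18581744883679716 0.40837921450858355
plate centre in fixture [[-0.127, -0.201], [-0.126, 0.206], [0.122, 0.206], [0.121, -0.203]]
knob exp [0.6428 0.132  0.103 ] [[368.70598218 276.19101992]] measured top (368,272) [0.6376 0.132  0.103 ]
tongue px [[145.50607081 225.47193364]] screw [[151.52670782 262.05411582]]
tongue px [[211.17146036 224.93571584]] screw [[215.02453856 261.63381174]]
tongue px [[277.27211673 224.36798848]] screw [[278.91595294 261.13900827]]
```

>>> {"fn": "step_arm", "kwargs": {
  "commands": [60, 0.2, 0.05, -0.25, 0, 0, 0.003, 60, 0.2, 0.05, -0.25, 0, 0, 0.003, 60, 0.2, 0.05, -0.25, 0, 0, 0.003, 60, 0.2, 0.05, -0.25, 0, 0, 0.003, 60, 0.2, 0.05, -0.25, 0, 0, 0.003, 60, 0.2, 0.05, -0.25, 0, 0, 0.003, 60, 0.2, 0.05, -0.25, 0, 0, 0.003, 60, 0.2, 0.05, -0.25, 0, 0, 0.003, 60, 0.2, 0.05, -0.25, 0, 0, 0.003, 60, 0.2, 0.05, -0.25, 0, 0, 0.003]
}}

```text
clock: 2.65
position: [0.6393, 0.1293, 0.1453]
ee_rot: [0.091, 0.996, 0.0, 0.0]
ft_force: [0.0, -0.1, 0.1]
grip_width: 0.701
grasp_force: 0.0
```

```bash
python3 - <<'E'
from h import *
import pickle
o=get_obs();im=camera("wrist");c=cam("wrist",o)
print(o["clock"],o["position"],R.from_quat(o["ee_rot"]).as_matrix().round(3).tolist(),o["joint_pos"].round(2))
f=np.array([.6105,-.0401]);y=-.1845;Rf=np.array([[np.cos(y),-np.sin(y)],[np.sin(y),np.cos(y)]])
im=np.ascontiguousarray(im[:,:,::-1])
for dx in(-.02,.02):
  for dy in(-.005,.005):
    p=proj(c,np.r_[f+Rf@[dx,.175+dy],.103])[0];cv2.circle(im,tuple(int(round(v)) for v in p),2,(255,0,255),-1)
for yy in(-.075,0,.075):
    for q in([0,yy,.067],[-.054,yy-.006,.066],[-.054,yy+.006,.066]):
        p=proj(c,np.r_[f+Rf@q[:2],q[2]])[0];cv2.circle(im,tuple(int(round(v)) for v in p),2,(255,0,255),-1)
cv2.imwrite("pics/w2.png",im)
E
```

```text
2.65 [0.63934537 0.12927946 0.14529476] [[-0.983, 0.182, 0.0], [0.182, 0.983, 0.0], [-0.0, 0.0, -1.0]] [-0.6   0.47  0.44  1.51 -0.21  1.21  1.26]
```

View pics/w2.png

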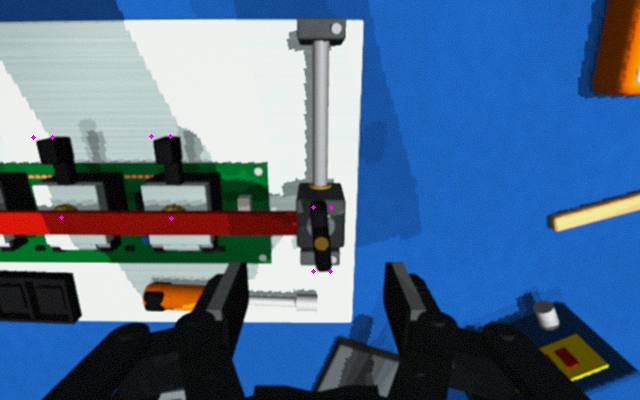

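The knob's wing spans about (318,202) to (323,272), within 2 mm of the model. The gripper is centred over it, so I'll descend and grip.

>>> {"fn": "step_arm", "kwargs": {
  "commands": [60, 0.003, 0.005, -0.05, 0, 0, 0, 60, 0.003, 0.005, -0.08, 0, 0, 0, 60, 0.003, 0.005, -0.105, 0, 0, 0, 60, 0.003, 0.005, -0.105, 0, 0, 0, 5, 0.003, 0.005, -0.105, 0, 0, 0, 5, 0.003, 0.005, -0.105, 0, 0, 0, 5, 0.003, 0.005, -0.105, 0, 0, 0, 5, 0.003, 0.005, -0.105, 0, 0, 0, 5, 0.003, 0.005, -0.105, 0, 0, 0, 5, 0.003, 0.005, -0.105, 0, 0, 0],
  "squeeze": 40
}}

```text
clock: 3.95
position: [0.6415, 0.132, 0.083]
ee_rot: [0.091, 0.996, 0.0, 0.0]
ft_force: [-2.6, -1.1, 5.7]
grip_width: 0.103
grasp_force: 43.8
```

>>> {"fn": "step_arm", "kwargs": {
  "commands": [5, 0, 0, 0, 0, 0, 0.04, 5, 0, 0, 0, 0, 0, 0.08, 5, 0, 0, 0, 0, 0, 0.13, 5, 0, 0, 0, 0, 0, 0.18, 5, 0, 0, 0, 0, 0, 0.23, 5, 0, 0, 0, 0, 0, 0.28, 5, 0, 0, 0, 0, 0, 0.33, 5, 0, 0, 0, 0, 0, 0.37, 5, 0, 0, 0, 0, 0, 0.37, 5, 0, 0, 0, 0, 0, 0.37]
}}

```text
clock: 5.2
position: [0.6422, 0.1292, 0.083]
ee_rot: [-0.469, 0.883, -0.002, 0.0]
ft_force: [1.0, -7.7, 4.0]
grip_width: 0.104
grasp_force: 43.6
```

>>> {"fn": "step_arm", "kwargs": {
  "commands": [5, -0.018, 0.0035, 0, 0, 0, 0, 5, -0.036, 0.007, 0, 0, 0, 0, 5, -0.054, 0.01, 0, 0, 0, 0, 5, -0.072, 0.0135, 0, 0, 0, 0, 5, -0.09, 0.017, 0, 0, 0, 0, 5, -0.108, 0.02, 0, 0, 0, 0, 5, -0.126, 0.0235, 0, 0, 0, 0, 5, -0.14, 0.026, 0, 0, 0, 0, 5, -0.146, 0.027, 0, 0, 0, 0, 5, -0.146, 0.027, 0, 0, 0, 0]
}}

```text
clock: 6.45
position: [0.559, 0.1447, 0.0831]
ee_rot: [-0.469, 0.883, -0.004, 0.004]
ft_force: [25.2, -8.8, -13.8]
grip_width: 0.105
grasp_force: 41.4
```

>>> {"fn": "step_arm", "kwargs": {
  "commands": [5, 0.003, 0, 0, 0, 0, 0, 35, 0.004, 0, 0, 0, 0, 0, 35, 0.004, 0, 0, 0, 0, 0, 35, 0.004, 0, 0, 0, 0, 0, 35, 0.004, 0, 0.05, 0, 0, 0, 35, 0.004, 0, 0.14, 0, 0, 0, 35, 0.02, -0.05, 0.2, 0, 0, -0.06, 35, 0.02, -0.1, 0.2, 0, 0, -0.12, 35, 0.02, -0.15, 0.2, 0, 0, -0.18, 35, 0.02, -0.2, 0.2, 0, 0, -0.24]
}}

```text
clock: 7.7
position: [0.5654, 0.0279, 0.2023]
ee_rot: [-0.112, 0.994, 0.0, 0.0]
ft_force: [-0.2, 0.1, -0.3]
grip_width: 0.411
grasp_force: 0.0
```

>>> {"fn": "step_arm", "kwargs": {
  "commands": [35, 0, 0, 0.1, 0, 0, -0.06, 35, 0, 0, 0.1, 0, 0, -0.13, 85, -0.03, -0.03, 0.1, 0, 0, -0.13, 85, -0.03, -0.03, 0.1, 0, 0, -0.13, 85, -0.03, -0.03, 0.1, 0, 0, -0.13, 85, -0.03, -0.03, 0.1, 0, 0, -0.13, 85, -0.03, -0.03, 0.1, 0, 0, -0.13, 85, -0.03, -0.03, 0.1, 0, 0, -0.13, 85, -0.03, -0.03, 0.1, 0, 0, -0.13, 85, -0.03, -0.03, 0.1, 0, 0, -0.13]
}}

```text
clock: 8.95
position: [0.5476, 0.0105, 0.2622]
ee_rot: [0.089, 0.996, 0.0, -0.0]
ft_force: [0.2, 0.3, 0.2]
grip_width: 0.992
grasp_force: 0.0
```

```bash
python3 - <<'E'
from h import *
o=get_obs();im=camera("wrist");c=cam("wrist",o)
import pickle;pickle.dump(o,open("o3.pkl","wb"))
print(o["clock"],o["position"],R.from_quat(o["ee_rot"]).as_matrix().round(3).tolist(),o["joint_pos"].round(2),o["ft_force"])
f=np.array([.6105,-.0401]);y=-.1845;Rf=np.array([[np.cos(y),-np.sin(y)],[np.sin(y),np.cos(y)]])
im=np.ascontiguousarray(im[:,:,::-1]);cv2.imwrite("pics/w3raw.png",im)
for yy in(-.075,0,.075):
    for q in([0,yy,.067],[-.054,yy-.006,.066],[-.054,yy+.006,.066]):
        p=proj(c,np.r_[f+Rf@q[:2],q[2]])[0];cv2.circle(im,tuple(int(round(v)) for v in p),1,(255,0,255),-1)
cv2.imwrite("pics/w3.png",im)
E
```

```text
8.95 [0.5476102  0.01047719 0.26218667] [[-0.984, 0.178, -0.0], [0.178, 0.984, 0.0], [0.0, 0.0, -1.0]] [-0.46  0.14  0.4   1.64 -0.06  1.37  1.34] [0.24126553 0.3344779  0.23884346]
```

View pics/w3.png

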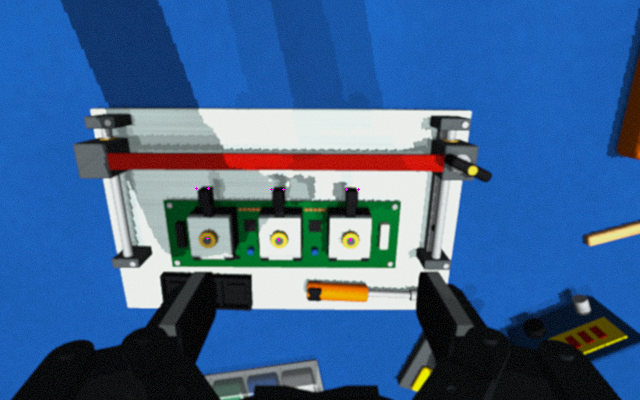

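The bar is back against its stop and the heads are visible at (207,240), (279,240) and (350,240), matching the model. Refining with brass centroids next.

```bash
python3 - <<'E'
from h import *
import pickle
o=pickle.load(open("o3.pkl","rb"));c=cam("wrist",o)
im=cv2.imread("pics/w3raw.png").astype(int);b,g,r=im[:,:,0],im[:,:,1],im[:,:,2]
m=((r-b>50)&(r>90)).astype(np.uint8);m[:222]=0;m[258:]=0;m[:,400:]=0
n,l,s,ce=cv2.connectedComponentsWithStats(m)
for i in range(1,n):
    if s[i,4]>20:
        x,y,w,h,a=s[i];print(s[i],ce[i].round(1),atz(c,ce[i],.067).round(4),atz(c,(x+w/2-.5,y+h/2-.5),.067).round(4))
k=(r+g+b<90).astype(np.uint8);k[:180]=0;k[213:]=0
for x0 in(195,268,340):
    t=k[184:206,x0:x0+22];print(x0,[(184+i,(x0+np.nonzero(q)[0].min(),x0+np.nonzero(q)[0].max()) if q.any() else 0) for i,q in enumerate(t)][::3])
f=np.array([.6105,-.0401]);y=-.1845;Rf=np.array([[np.cos(y),-np.sin(y)],[np.sin(y),np.cos(y)]])
for yy in(-.075,0,.075):print((f+Rf@[0,yy]).round(4),(f+Rf@[-.046,yy]).round(4))
E
```

```text
[199 232  17  16 171] [207.2 239.3] [ 0.598  -0.1136  0.067 ] [ 0.5982 -0.1138  0.067 ]
[270 232  18  17 199] [278.9 239.5] [ 0.6116 -0.0399  0.067 ] [ 0.612  -0.0404  0.067 ]
[342 232  18  17 202] [350.2 239.9] [0.6253 0.0333 0.067 ] [0.6255 0.0336 0.067 ]
195 [(184, 0), (187, 0), (190, (np.int64(200), np.int64(211))), (193, (np.int64(199), np.int64(211))), (196, (np.int64(199), np.int64(211))), (199, (np.int64(199), np.int64(212))), (202, (np.int64(195), np.int64(216))), (205, (np.int64(196), np.int64(216)))]
268 [(184, 0), (187, 0), (190, (np.int64(274), np.int64(283))), (193, (np.int64(274), np.int64(283))), (196, (np.int64(274), np.int64(283))), (199, (np.int64(274), np.int64(283))), (202, (np.int64(268), np.int64(285))), (205, (np.int64(269), np.int64(284)))]
340 [(184, 0), (187, 0), (190, (np.int64(346), np.int64(355))), (193, (np.int64(346), np.int64(355))), (196, (np.int64(346), np.int64(355))), (199, (np.int64(346), np.int64(356))), (202, (np.int64(340), np.int64(356))), (205, (np.int64(340), np.int64(356)))]
[ 0.5967 -0.1138] [ 0.5515 -0.1054]
[ 0.6105 -0.0401] [ 0.5653 -0.0317]
[0.6243 0.0336] [0.579  0.0421]
```

>>> {"fn": "step_arm", "kwargs": {
  "commands": [0, 0.13, 0.038, -0.1, 0, 0, 0, 0, 0.13, 0.038, -0.2, 0, 0, 0, 0, 0.13, 0.038, -0.2, 0, 0, 0, 0, 0.13, 0.038, -0.2, 0, 0, 0, 0, 0.13, 0.038, -0.25, 0, 0, 0, 0, 0.13, 0.038, -0.28, 0, 0, 0, 0, 0.13, 0.038, -0.31, 0, 0, 0, 0, 0.13, 0.038, -0.31, 0, 0, 0, 0, 0.13, 0.038, -0.31, 0, 0, 0, 0, 0.13, 0.038, -0.31, 0, 0, 0],
  "squeeze": 20
}}

```text
clock: 10.25
position: [0.6262, 0.0333, 0.0772]
ee_rot: [0.089, 0.996, 0.0, 0.001]
ft_force: [0.8, 1.2, 0.3]
grip_width: 0.001
grasp_force: 0.0
```

>>> {"fn": "step_arm", "kwargs": {
  "commands": [0, 0, 0, -0.008, 0, 0, 0, 0, 0, 0, -0.014, 0, 0, 0, 0, 0, 0, -0.016, 0, 0, 0, 0, 0, 0, -0.018, 0, 0, 0, 0, 0, 0, -0.02, 0, 0, 0, 0, 0, 0, -0.02, 0, 0, 0, 0, 0, 0, -0.02, 0, 0, 0, 0, 0, 0, -0.02, 0, 0, 0, 0, 0, 0, -0.02, 0, 0, 0, 0, 0, 0, -0.02, 0, 0, 0]
}}

```text
clock: 11.5
position: [0.6257, 0.0333, 0.0665]
ee_rot: [0.089, 0.996, 0.001, 0.0]
ft_force: [-11.2, -0.8, 23.5]
grip_width: -0.002
grasp_force: 11.6
```

C gave less than 1 mm at 23 N, so it is firm. Next is the middle one.

>>> {"fn": "step_arm", "kwargs": {
  "commands": [0, 0, 0, 0.025, 0, 0, 0, 0, -0.012, -0.06, 0.025, 0, 0, 0, 0, -0.023, -0.123, 0.025, 0, 0, 0, 0, -0.023, -0.123, 0.025, 0, 0, 0, 0, -0.023, -0.123, 0.01, 0, 0, 0, 0, -0.023, -0.123, 0.005, 0, 0, 0, 0, -0.023, -0.123, 0.001, 0, 0, 0, 0, -0.023, -0.123, 0.001, 0, 0, 0, 0, -0.023, -0.123, 0.001, 0, 0, 0, 0, -0.023, -0.123, 0.001, 0, 0, 0]
}}

```text
clock: 12.75
position: [0.6117, -0.039, 0.0665]
ee_rot: [0.088, 0.996, 0.001, -0.0]
ft_force: [-11.3, 2.4, 22.4]
grip_width: 0.001
grasp_force: 11.4
```

>>> {"fn": "step_arm", "kwargs": {
  "commands": [0, 0, 0, 0.025, 0, 0, 0, 0, -0.012, -0.06, 0.025, 0, 0, 0, 0, -0.023, -0.124, 0.025, 0, 0, 0, 0, -0.023, -0.124, 0.025, 0, 0, 0, 0, -0.023, -0.124, 0.01, 0, 0, 0, 0, -0.023, -0.124, 0.005, 0, 0, 0, 0, -0.023, -0.124, 0, 0, 0, 0, 0, -0.023, -0.124, 0, 0, 0, 0, 0, -0.023, -0.124, 0, 0, 0, 0, 0, -0.023, -0.124, 0, 0, 0, 0]
}}

```text
clock: 14.0
position: [0.5981, -0.115, 0.065]
ee_rot: [0.089, 0.996, -0.0, 0.0]
ft_force: [0.1, -0.7, -0.3]
grip_width: -0.002
grasp_force: 0.0
```

>>> {"fn": "step_arm", "kwargs": {
  "commands": [0, 0, 0, -0.001, 0, 0, 0, 0, 0, 0, -0.002, 0, 0, 0, 0, 0, 0, -0.003, 0, 0, 0, 0, 0, 0, -0.004, 0, 0, 0, 0, 0, 0, -0.005, 0, 0, 0, 0, 0, 0, -0.005, 0, 0, 0, 0, 0, 0, -0.005, 0, 0, 0, 0, 0, 0, -0.005, 0, 0, 0, 0, 0, 0, -0.005, 0, 0, 0, 0, 0, 0, -0.005, 0, 0, 0]
}}

```text
clock: 15.25
position: [0.5982, -0.115, 0.063]
ee_rot: [0.089, 0.996, 0.0, 0.0]
ft_force: [-5.5, 0.5, 13.1]
grip_width: 0.002
grasp_force: 6.4
```

Screw A (fixture y = -75 mm) slid 4 mm and bottomed at 0.063 m, so it is the loose one. I'll go to its tongue now.

>>> {"fn": "step_arm", "kwargs": {
  "commands": [0, 0, 0, 0.05, 0, 0, 0, 22, 0, 0, 0.1, 0, 0, 0, 22, -0.04, 0.008, 0.1, 0, 0, 0, 22, -0.076, 0.016, 0.1, 0, 0, 0, 22, -0.076, 0.016, 0.1, 0, 0, 0, 22, -0.076, 0.016, 0.08, 0, 0, 0, 22, -0.076, 0.016, 0.04, 0, 0, 0, 22, -0.076, 0.016, 0.03, 0, 0, 0, 22, -0.076, 0.016, 0.03, 0, 0, 0, 22, -0.076, 0.016, 0.03, 0, 0, 0]
}}

```text
clock: 16.5
position: [0.553, -0.1055, 0.0804]
ee_rot: [0.089, 0.996, -0.0, 0.0]
ft_force: [0.2, -0.5, 0.4]
grip_width: 0.26
grasp_force: 0.0
```

```bash
python3 - <<'E'
from h import *
import pickle
o=pickle.load(open("o3.pkl","rb"));c=cam("wrist",o)
print("tongue",atz(c,(205.5,196),.066),atz(c,(205.5,189),.066))
o=get_obs();im=camera("wrist");print(o["clock"],o["position"],o["joint_pos"].round(2),o["grip_width"])
cv2.imwrite("pics/w4.png",im[:,:,::-1])
E
```

```text
tongue [ 0.55213978 -0.10259024  0.066     ] [ 0.5450626 -0.1005725  0.066    ]
16.5 [ 0.55295549 -0.10548972  0.0803798 ] [-0.25  0.35  0.43  1.82 -0.17  1.01  1.63] 0.2596046717552696
```

View pics/w4.png

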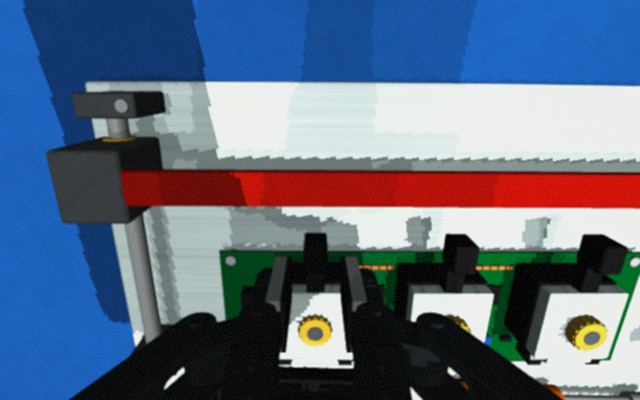

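The tongue (316,245) is centred between the fingertips, which stand at about 283 and 352. Descend and grip.

>>> {"fn": "step_arm", "kwargs": {
  "commands": [22, 0, 0, -0.02, 0, 0, 0, 22, 0, 0, -0.04, 0, 0, 0, 22, 0, 0, -0.056, 0, 0, 0, 22, 0, 0, -0.056, 0, 0, 0, 22, 0, 0, -0.056, 0, 0, 0, 8, 0, 0, -0.056, 0, 0, 0, 8, 0, 0, -0.056, 0, 0, 0, 8, 0, 0, -0.056, 0, 0, 0, 8, 0, 0, -0.056, 0, 0, 0, 8, 0, 0, -0.056, 0, 0, 0],
  "squeeze": 25
}}

```text
clock: 17.8
position: [0.5526, -0.1057, 0.0465]
ee_rot: [0.089, 0.996, -0.0, 0.0]
ft_force: [-1.8, -2.2, 5.6]
grip_width: 0.131
grasp_force: 28.3
```

```bash
python3 - <<'E'
import numpy as np
from math import *
r=np.array([-.070,.005]);a=.0115
def T(t,k=.5):
    p=k*t;return np.array([r[0]*cos(t)+r[1]*sin(t)-a*sin(p),-r[0]*sin(t)+r[1]*cos(t)-a*cos(p)])
fx=np.array([cos(.1845),-sin(.1845)])
for base in(0,25):
  for d in range(3,30,3):
    d=min(d,25);q=T(radians(base+d))-T(radians(base));w=fx*q[0];ph=radians(d)/2/pi
    print(base+d,*(round(v/.6,4) for v in(*w,q[1])),round(ph*.183,4),round(ph*.983,4))
E
```

```text
3 0.0001 -0.0 0.0061 0.0015 0.0082
6 0.0005 -0.0001 0.0122 0.003 0.0164
9 0.0012 -0.0002 0.0182 0.0046 0.0246
12 0.0022 -0.0004 0.0242 0.0061 0.0328
15 0.0036 -0.0007 0.0301 0.0076 0.041
18 0.0052 -0.001 0.0359 0.0092 0.0491
21 0.0071 -0.0013 0.0416 0.0107 0.0573
24 0.0093 -0.0017 0.0472 0.0122 0.0655
25 0.0101 -0.0019 0.049 0.0127 0.0683
28 0.0026 -0.0005 0.0054 0.0015 0.0082
31 0.0054 -0.001 0.0106 0.003 0.0164
34 0.0086 -0.0016 0.0157 0.0046 0.0246
37 0.0119 -0.0022 0.0205 0.0061 0.0328
40 0.0155 -0.0029 0.0252 0.0076 0.041
43 0.0194 -0.0036 0.0297 0.0092 0.0491
46 0.0234 -0.0044 0.0339 0.0107 0.0573
49 0.0277 -0.0052 0.0379 0.0122 0.0655
50 0.0292 -0.0054 0.0392 0.0127 0.0683
```

>>> {"fn": "step_arm", "kwargs": {
  "commands": [8, 0, 0, 0.006, 0.0015, 0.008, 0, 8, 0.0005, 0, 0.012, 0.003, 0.016, 0, 8, 0.001, 0, 0.018, 0.0045, 0.0245, 0, 8, 0.002, -0.0005, 0.024, 0.006, 0.033, 0, 8, 0.0035, -0.0005, 0.03, 0.0075, 0.041, 0, 8, 0.005, -0.001, 0.036, 0.009, 0.049, 0, 8, 0.007, -0.0015, 0.0415, 0.0105, 0.057, 0, 8, 0.0095, -0.0015, 0.047, 0.012, 0.0655, 0, 8, 0.01, -0.002, 0.049, 0.0125, 0.068, 0, 8, 0.01, -0.002, 0.049, 0.0125, 0.068, 0]
}}

```text
clock: 19.05
position: [0.5579, -0.1067, 0.0749]
ee_rot: [0.089, 0.99, 0.01, -0.108]
ft_force: [-0.7, -3.4, -5.4]
grip_width: 0.134
grasp_force: 26.3
```

>>> {"fn": "step_arm", "kwargs": {
  "commands": [8, 0.0025, -0.0005, 0.0055, 0.0015, 0.008, 0, 8, 0.0055, -0.001, 0.0105, 0.003, 0.016, 0, 8, 0.0085, -0.0015, 0.0155, 0.0045, 0.0245, 0, 8, 0.012, -0.002, 0.0205, 0.006, 0.033, 0, 8, 0.0155, -0.003, 0.025, 0.0075, 0.041, 0, 8, 0.0195, -0.0035, 0.0295, 0.009, 0.049, 0, 8, 0.0235, -0.0045, 0.034, 0.0105, 0.057, 0, 8, 0.0275, -0.005, 0.038, 0.012, 0.0655, 0, 8, 0.029, -0.0055, 0.039, 0.0125, 0.068, 0, 8, 0.029, -0.0055, 0.039, 0.0125, 0.068, 0]
}}

```text
clock: 20.3
position: [0.5753, -0.1099, 0.0989]
ee_rot: [0.087, 0.972, 0.02, -0.215]
ft_force: [-4.5, -2.9, -2.1]
grip_width: 0.133
grasp_force: 25.9
```

```bash
python3 - <<'E'
from h import *
o=get_obs();print(o["clock"],o["position"],o["ee_rot"],o["joint_pos"].round(2),o["grip_width"],o["ft_force"])
a=camera("wrist");b=camera("side")[110:300,260:460]
cv2.imwrite("pics/w5.png",a[:,:,::-1]);cv2.imwrite("pics/s5.png",cv2.resize(b,None,fx=3,fy=3,interpolation=cv2.INTER_CUBIC)[:,:,::-1])
E
```

```text
20.3 [ 0.57534122 -0.10988403  0.0988861 ] [ 0.08715151  0.97245004  0.01996704 -0.21528317] [-0.13  0.71  0.4   1.33 -0.23  1.59  1.68] 0.13336148858926283 [-4.51675975 -2.86481758 -2.06483178]
```

View pics/w5.png

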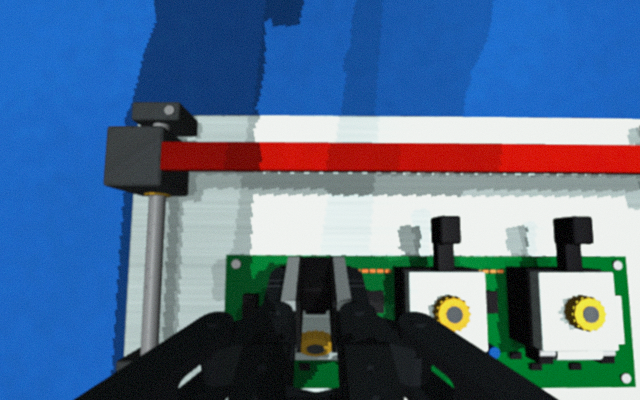

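View pics/s5.png

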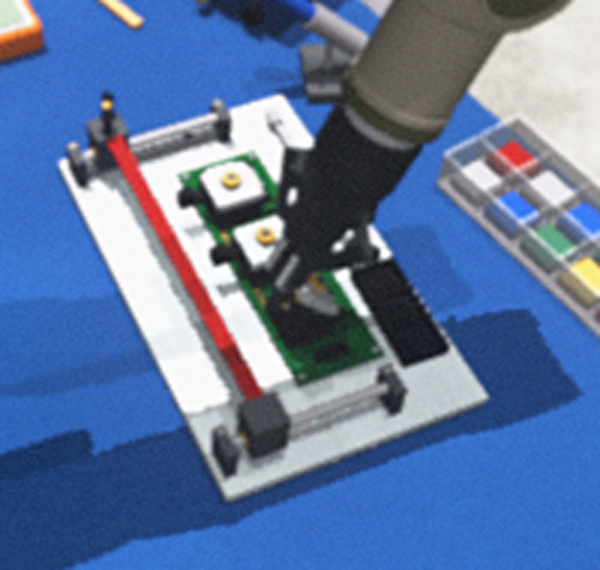

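The lid is up at about 50° and held in the grip. The bar is back at its stop, the knob is unlocked and the other two lids are shut.

```bash
python3 -c "
from workcell import *
o=get_obs();print(o['clock'],o['position'],o['grasp_force'],o['joint_velocities'].round(3));print(hand_in())"
```

```text
20.4 [ 0.57531724 -0.10987408  0.098874  ] 25.819059312343597 [ 0.001 -0.002  0.001  0.002  0.001  0.    -0.001]
the job is handed in; nothing more can be done
None
```

The job is handed in at 20.4 s: the bar is unlocked and pulled back to its stop, and the loose screw is in the socket at fixture y = -75 mm (it slid in 4 mm; the other two held firm at over 20 N). I am holding that lid by its tongue at about 50°, and the other two lids are shut.

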